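# Open the two-dial leaf case

## Robot

A 6-joint arm with a two-finger parallel gripper is mounted at the origin on the work surface. World frame = base frame: x ahead of the robot, y to its left, z up, the work surface at z = 0. Lengths are in mm, angles in degrees, forces in N, time in s.
With the tool pointing down it reaches from about 300 to 850 mm from the base axis. Payload 4.2 kg.
Tool frame: the origin (TCP) lies at the very end of the fingers, on their centre line; the grasp point (between the pads) lies 19 mm behind it; z points along the fingers, x is the direction in which the jaws open and shut, and the axes are right-handed (so a half turn about z gives the same grasp; the last joint's range is limited). The gripper opens to 91 mm and grips with 3 to 60 N. Pads are 32 mm wide; open, the fingers measure 118 mm over their backs; the gripper's body (76 mm by 178 mm) begins 60 mm behind the grasp point.
Start: joints at [69.557, 18.312, 89.639, -0, 72.044, -1.146], TCP at [190.022, 542.711, 213.976] pointing down, gripper open.
Joint ranges: [-177.97, 177.97], [-48.28, 115.42], [12.27, 149.76], [-77.06, 257.06], [2.81, 150.46], [-146.56, 146.56]. Speed limits (degrees/s): [147.25, 147.25, 180, 180, 180, 180].

## Interface

Orientations are given as [roll, pitch, yaw] about the fixed x, y, z axes, in that order (R = Rz(yaw) Ry(pitch) Rx(roll)).
In Python, from workcell import env gives the robot as it stands.
- The arm moves only by the tool servo_tool, never from a script. Its argument "plan" is a list of rows, each a list of 3 entries, a list of its own where there are three numbers: the turn, a rotation vector about the tool's x, y, z in degrees, then the shift along the tool's x, y, z in mm, then the finger opening in mm, from 0 to 91.2. In form: [[[ax, ay, az], [dx, dy, dz], claw], ...]. A call has exactly 10 rows; each row shifts and turns the pose as measured when the row begins, along the tool's axes as they then stand; what a row does not reach is not made up. A row lasts 1/8 s, in which the tool goes at most 62.5 mm and 10.7 degrees, less where a joint would pass 70% of its speed; a pose out of reach is approached as far as the arm can. A call with a gripper value outside its range is refused whole. The fingers move at their own pace and stop on an object; "squeeze" is the grip in N (left out, the last holds). Time passes only in rows, so rows that do not move let the fingers close, or fill a call up. It gives the time, the measured TCP pose, the force and the opening at its end, in the units of the state.
- env.state(): the state, without advancing time (a new reading comes with each control period).
- env.grab_frame(name): name is "scene" or "side" or "wrist"; returns a dict with "pixels" (384x512x3 uint8, red, green, blue), "intrinsics" (3x3 intrinsics, pixels), "eye" and "attitude" of the camera in the world. Camera axes: x right, y up, looking along -z (the intrinsics and any distortion apply to the point x, -y, -z); pixel columns grow to the right and rows downward; lengths in mm; the calibration is good to about 2 mm. A picture is of the moment at which its call begins. There is no depth.
- env.job_done(): hands the job in, once; it reports no verdict.
The state is a dict: "time_s": time; "qpos": joint angles; "qvel": joint speeds; "effort": joint torques, N m; "ee_pos": TCP position; "ee_rot": TCP orientation; "force": force on the tool from outside, world axes, zero at the start; "torque": the same for the moment, N m; "gripper_width": finger opening in mm.
Only numpy, scipy, OpenCV 4.12 (cv2) and the standard library are available. Lean on these libraries where they do the work, as an engineer would, in place of code of your own. Each camera call takes 0.05 s, during which the arm holds its last target.

## Task

Unlock the green steel case in which the gold leaf is kept: its code is 3 on the left dial and 7 on the right dial. The numbers have slipped a little on their wheels, so feel slowly about each number until the sprung bolt drops into the wheel, and never force a dial or the lid against the bolt. Then open the lid to about 60 degrees, let go so that it stands open by itself, and leave the other things on the table where they are.

Things in the scene. Friction and masses are not known exactly. Their poses are not given: they have to be found in the camera images.
- case: Green steel case, fixed to the table: 250 mm deep (x), 300 wide (y), 100 high. Origin: centre of its underside; x points from its front (lock deck, on the robot's side) to the rear hinge, y to its left. The deck is the front 85 mm of the top, 100 mm up; the lid covers the rest. An orange flag in a black window between the dials moves with the bolt.
- dial_left (a joint): Left (+y) dial, rad, grows counter-clockwise seen from above, turns endlessly. Number at the index mark = value / 0.6283 (0: the 0, the only red one, is at the mark; 1.885: the 3; numbers rise clockwise). The slipped numbers put its gate up to 0.26 rad to either side of the code value. Set it first: the bolt bears on this wheel first, and turning takes under 0.08 N m.
- dial_right (a joint): Right (-y) dial, as dial_left (4.398: the 7 at the mark); its gate, too, lies up to 0.26 rad either side. The bolt bears on it only once it is in the left wheel. A dial the bolt has dropped into stays caught: about 0.05 rad of play to either side of the gate, then a hard stop.
- dial_left_grip (a point): On the left dial's axis, at (-80, 55, 126) mm in the case's frame; its axes are the case's and do not turn. Each dial: a round knob 34 mm across, top 134 mm above the table, on a black skirt 60 mm across whose top is at 104 mm. The point is 8 mm below the knob's top, a good height for the middle of the pads. The index mark is an orange line on the deck, +x of the dial.
- dial_right_grip (a point): The same point on the right dial, at (-80, -55, 126) mm in the case's frame.
- bolt: Sprung bolt under the deck, out of reach; about 3 N push it to the case's -x. Origin, locked: (-46, 0, 85) mm in the case's frame. It goes 4 mm to -x on dropping into the left wheel, 11 mm in all once in the right one too: only then is the lid free. Over 16 N between it and anything counts as forcing: a caught dial turned with 0.3 N m or more does that.
- lid (a joint): Lid angle, rad: 0 shut, grows as the front edge rises, to 1.75. Stiff hinge: the lid stays where it is left; lifting takes about 8 N at the handle. Lid 161 mm deep, 300 mm wide, 5 mm thick, 0.45 kg. While locked it has about 1.5 mm of play at its front edge and then meets the bolt.
- lid_handle (a point): Middle of the lid handle: a steel bar 10 mm thick and 100 mm long, along the case's y, 31 mm above the lid's top, 128 mm in front of the hinge line and 36 mm above it when shut. It moves with the lid.
- lid_hinge (a point): Middle of the lid's hinge line, at (124, 0, 93) mm in the case's frame; the line runs along the case's y.
- tape_yellow: Loose yellow tape roll, 100 mm across, 25 mm high, lying to the right of the case; origin: centre of its underside.
- pebble: Loose grey pebble, 68 mm across, 31 mm high, to the left of the case; origin: centre of its underside.
- brush: Loose flat brush, 190 mm long, lying on the table in front of the case.
- tape_purple: Loose purple tape roll, 110 mm across, 40 mm high, to the right of the case; origin: centre of its underside.
- jar: Loose jar with a black cap, 68 mm across, 85 mm high, to the left of the case; origin: centre of its underside.

How it is judged (in metres and radians):
On the way:
1. the bolt has dropped into both wheels (x of bolt in the frame of case below -0.055 m), for 0.2 s.
At the end, for the whole second after the job is handed in: The bolt is in both wheels (drawn at least 9 mm) and the lid stands open, at rest and let go, at 0.85 rad (49 degrees) or more (value of joint lid above 0.85 rad and velocity of joint lid between -0.05 and 0.05 rad/s and x of bolt in the frame of case below -0.055 m); the robot touches nothing.
It fails at once if a dial or the lid was forced against the bolt (over 16 N) (contact force between bolt and anything else above 16 N).
It fails at once if another thing on the table was moved more than 30 mm (distance of any of tape_yellow, tape_purple, pebble, brush, jar from where it was at the start of the episode above 0.03 m).
It also fails if it takes over 72 s, if anything falls off the work surface, if the arm or the gripper's body presses on something with over 40 N, if the wrist force passes 120 N, or if a joint passes its speed limit or range.

## Working session

There is one attempt and no reset: what is moved stays moved. The work goes in short steps, Python scripts to look and compute and a tool call to move; the robot and the scene stay as the last step left them, time stands still between calls to the robot, and variables do not carry over. Pictures are saved under pics/ and viewed, and the job is handed in when it is done.

Besides the shell and the picture viewer there is one more tool, called after "Request:" as name([rows], argument=value, ...), one row to a line, values as JSON. servo_tool: Moves the arm, as the interface text tells. Its arguments: {"type":"object","properties":{"plan":{"type":"array"},"squeeze":{"type":"number"}},"required":["plan"]}

```bash
ls; mkdir -p pics; python3 - <<'E'
from workcell import env
import cv2
print(env.state())
for n in ["scene","side","wrist"]:
    f=env.grab_frame(n); cv2.imwrite(f"pics/a_{n}.png",f["pixels"][:,:,::-1]); print(n,f["intrinsics"],f["eye"],f["attitude"],[k for k in f])
E
```

```text
pics
{'time_s': 0.0, 'qpos': array([ 6.95580211e+01,  1.83529889e+01,  8.97070448e+01, -2.30094546e-03,
        7.20430491e+01, -1.14656256e+00]), 'qvel': array([ 0.04436501,  0.03384159, -0.029978  , -0.00532582, -0.06683746,
        0.00939131]), 'effort': array([-4.76628029e-04, -4.12468493e+01, -2.31972635e+01,  7.26520875e-02,
        4.56965121e-02, -1.39092663e-04]), 'ee_pos': array([189.84319445, 542.22061564, 213.10243911]), 'ee_rot': array([1.79999876e+02, 1.03105913e-01, 7.07052949e+01]), 'force': array([ 0.30912224,  0.82222006, -0.71546   ]), 'torque': array([-0.03486927, -0.00864686,  0.0186314 ]), 'gripper_width': 91.49570953537197}
scene [[498.38905257   0.         260.91710594]
 [  0.         498.38905257 191.22625732]
 [  0.           0.           1.        ]] [1098.80976659  561.8284492  1134.33270143] [ 36.48786087   0.69485965 134.84819766] ['pixels', 'intrinsics', 'eye', 'attitude']
side [[375.84218842   0.         249.42280369]
 [  0.         375.84218842 192.80754344]
 [  0.           0.           1.        ]] [ 131.15779939 -442.48298524  630.39637317] [ 50.33541741   1.27037672 -42.99844927] ['pixels', 'intrinsics', 'eye', 'attitude']
wrist [[340.67242883   0.         253.35034955]
 [  0.         340.67242883 196.54709526]
 [  0.           0.           1.        ]] [126.58593021 566.29479869 383.25217657] [-13.85559507   0.07817107  70.77895077] ['pixels', 'intrinsics', 'eye', 'attitude']
```

View pics/a_scene.png

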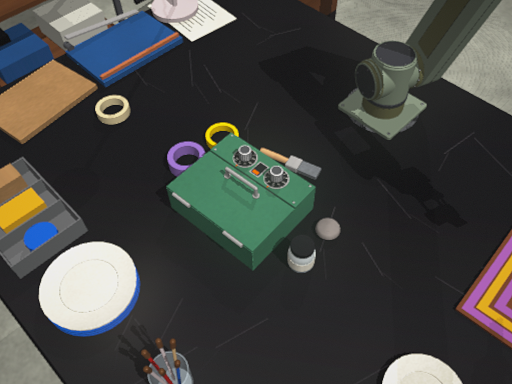

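View pics/a_side.png

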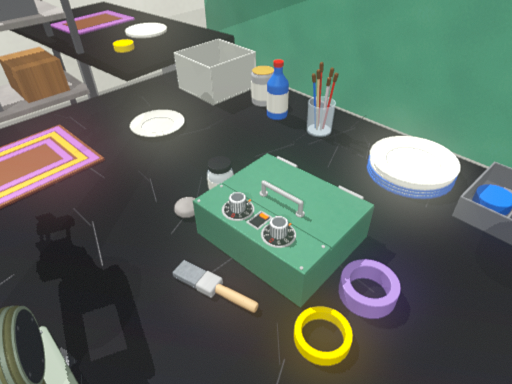

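View pics/a_wrist.png

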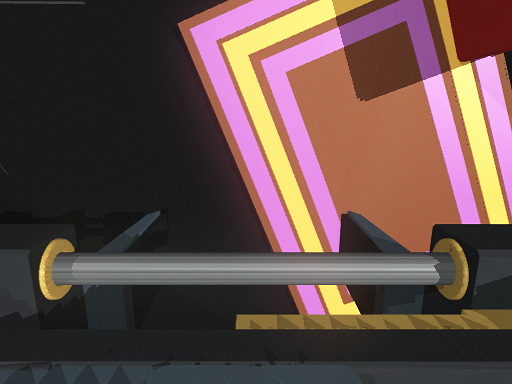

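The scene picture shows the case around (240,200) with its knobs near (245,153) and (277,175). The side picture shows the knobs near (237,203) and (278,228). I'll zoom in next.

```bash
cat > h.py <<'E'
import numpy as np, cv2
from scipy.spatial.transform import Rotation as R
def rot(a): return R.from_euler('xyz',a,degrees=True).as_matrix()
class Cam:
    def __init__(s,f):
        s.K=np.array(f["intrinsics"]);s.o=np.array(f["eye"]);s.R=rot(f["attitude"]);s.px=f["pixels"]
    def ray(s,u,v):
        d=np.linalg.inv(s.K)@[u,v,1]; d=s.R@(d*[1,-1,-1]); return d/np.linalg.norm(d)
    def plane(s,u,v,z):
        d=s.ray(u,v); return s.o+d*(z-s.o[2])/d[2]
    def proj(s,p):
        c=s.R.T@(np.array(p)-s.o); c=c*[1,-1,-1]; q=s.K@c; return q[:2]/q[2]
def tri(c1,p1,c2,p2):
    d1=c1.ray(*p1);d2=c2.ray(*p2);A=np.c_[d1,-d2]
    t=np.linalg.lstsq(A,c2.o-c1.o,rcond=None)[0]
    a=c1.o+d1*t[0];b=c2.o+d2*t[1];return (a+b)/2,np.linalg.norm(a-b)
E
python3 - <<'E'
from h import *
import pickle
from workcell import env
f={n:env.grab_frame(n) for n in ["scene","side"]}
pickle.dump(f,open("f0.pkl","wb"))
cv2.imwrite("pics/b_scene.png",cv2.resize(f["scene"]["pixels"][110:290,150:350,::-1],None,fx=4,fy=4,interpolation=cv2.INTER_CUBIC)[:600])
cv2.imwrite("pics/b_side.png",cv2.resize(f["side"]["pixels"][150:300,185:385,::-1],None,fx=4,fy=4,interpolation=cv2.INTER_CUBIC))
for n in f:
    c=Cam(f[n]); hsv=cv2.cvtColor(c.px,cv2.COLOR_RGB2HSV)
    m=cv2.inRange(hsv,(70,90,40),(85,255,255))
    if n=="side": m[:150]=0
    cs,_=cv2.findContours(m,cv2.RETR_EXTERNAL,cv2.CHAIN_APPROX_NONE)
    k=max(cs,key=cv2.contourArea); print(n,cv2.contourArea(k)); h=cv2.convexHull(k)
    print(cv2.approxPolyDP(h,3,True).reshape(-1,2).tolist())
E
```

```text
scene 11360.5
[[229, 133], [315, 187], [311, 209], [253, 269], [174, 209], [166, 188]]
side 13637.5
[[195, 199], [267, 153], [372, 206], [366, 236], [336, 267], [320, 276], [278, 281], [199, 233]]
```

View pics/b_scene.png

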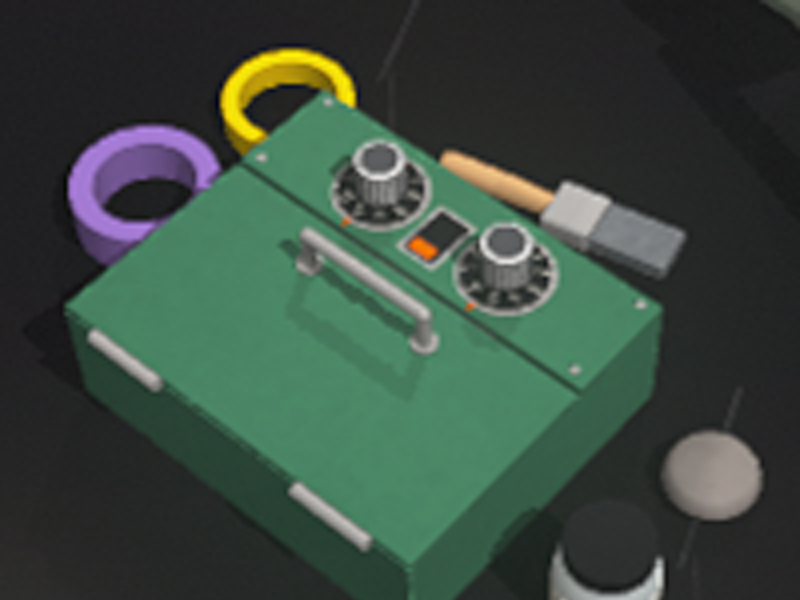

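View pics/b_side.png

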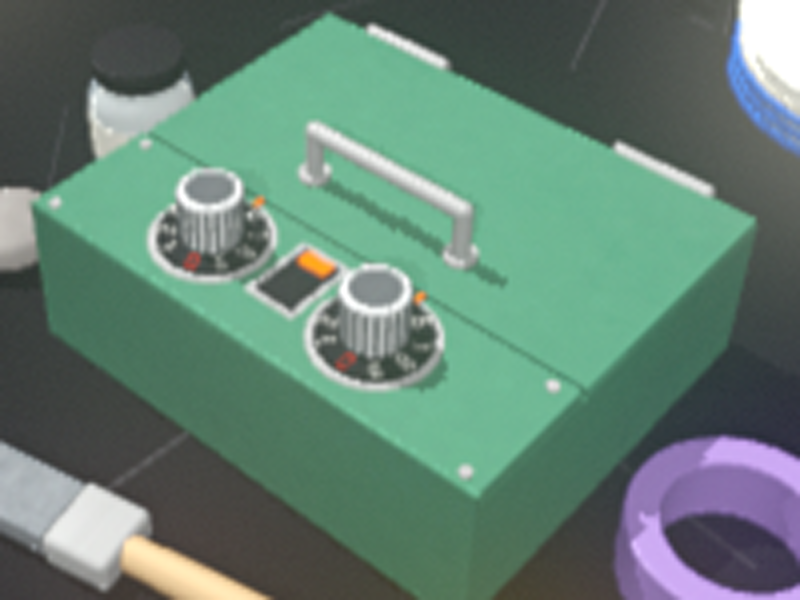

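```bash
python3 - <<'E'
from h import *
import pickle
f=pickle.load(open("f0.pkl","rb")); S=Cam(f["scene"]);D=Cam(f["side"])
cs=lambda x,y:((x+.5)/4-.5+150,(y+.5)/4-.5+110)
cd=lambda x,y:((x+.5)/4-.5+185,(y+.5)/4-.5+150)
P={}
for n,a,b in [("FL",(662,310),(33,203)),("FR",(325,93),(478,496)),("RR",(66,310),(756,220)),("RL",(410,565),(330,13)),
  ("kL",(506,242),(210,188)),("kR",(379,160),(377,288)),("flag",(422,247),(317,262)),("hL",(428,316),(315,130)),("hR",(305,235),(465,210))]:
    p,e=tri(S,cs(*a),D,cd(*b)); P[n]=p
    z={"k":134,"h":131}.get(n[0],100)
    print(n,p.round(1),round(e,1),S.plane(*cs(*a),z).round(1),D.plane(*cd(*b),z).round(1))
top={"FL":(-125,150),"FR":(-125,-150),"RR":(125,-150),"RL":(125,150),"kL":(-80,55),"kR":(-80,-55)}
A=np.array([top[k] for k in top],float);B=np.array([P[k][:2] for k in top])
H=(A-A.mean(0)).T@(B-B.mean(0)); th=np.arctan2(H[0,1]-H[1,0],H[0,0]+H[1,1])
Rm=np.array([[np.cos(th),-np.sin(th)],[np.sin(th),np.cos(th)]]); t=B.mean(0)-Rm@A.mean(0)
print(np.degrees(th),t,(B-(A@Rm.T+t)).round(1))
for k,(a,b) in {"L":((506,242),(210,188))}.items(): pass
# dial zeros (side): polar angle about dial axis at z=104
for n,c,rd,mk in [("L",(-80,55),(192,262),(259,201)),("R",(-80,-55),(346,361),(420,297))]:
    for w,z in ((rd,104),(mk,100)):
        p=D.plane(*cd(*w),z)[:2]; q=Rm.T@(p-t)-c; print(n,q.round(1),np.degrees(np.arctan2(q[1],q[0])),np.hypot(*q))
E
```

```text
FL [455.7 103.5  97.2] 0.4 [457.6 104.6 100. ] [453.8 100.8 100. ]
FR [ 477.6 -194.3   97.4] 0.4 [ 479.1 -192.2  100. ] [ 476.1 -195.6  100. ]
RR [ 726.  -176.2   94.2] 1.2 [ 728.4 -172.6  100. ] [ 719.  -178.7  100. ]
RL [703.  121.4  96.5] 0.8 [704.6 122.6 100. ] [698.9 117.9 100. ]
kL [506.3  11.8 133.2] 1.6 [507.5  11.7 134. ] [505.2  11.7 134. ]
kR [514.6 -97.8 132.5] 1.2 [515.9 -97.3 134. ] [513.  -98.5 134. ]
flag [530.  -42.2 102.1] 1.6 [529.4 -44.  100. ] [531.  -40.1 100. ]
hL [582.   14.2 128. ] 1.6 [583.   16.4 131. ] [579.9  10.9 131. ]
hR [590.6 -87.7 128.8] 2.4 [592.5 -87.2 131. ] [587.7 -88.5 131. ]
4.27845721697833 [590.46410884 -36.61342925] [[ 1.1 -0.2]
 [ 0.6  1.2]
 [-0.3  0.7]
 [-1.  -0.9]
 [-0.2 -0.4]
 [-0.2 -0.4]]
L [-25.1  -8.8] -160.71310480265853 26.609886586071912
L [36.1  1.1] 1.7387480098564325 36.11604902872266
R [-25.6  -2.4] -174.62371819862707 25.734501015434702
R [35.2  0.4] 0.6654443906844378 35.191102380135746
```

Request:
servo_tool([
  [[0,0,0],[-39,47,0],91],
  [[0,0,0],[-39,47,0],91],
  [[0,0,0],[-39,47,0],91],
  [[0,0,0],[-39,47,0],91],
  [[0,0,0],[-39,47,0],91],
  [[0,0,0],[-39,47,0],91],
  [[0,0,0],[-39,47,0],91],
  [[0,0,0],[-39,47,0],91],
  [[0,0,0],[-39,47,0],91],
  [[0,0,0],[-39,47,0],91],
], squeeze=8)

```text
time_s: 1.5
ee_pos: [512.9, 10.9, 213.8]
ee_rot: [179.7, -0.2, 71.2]
force: [-0.3, 1.1, -0.5]
gripper_width: 90.6
```

```bash
cat >> h.py <<'E'
def delta(st,target,yaw=None):
    "tool-frame displacement to world target; and required rot about tool z"
    Rt=rot(st["ee_rot"]); d=Rt.T@(np.array(target)-st["ee_pos"]); 
    print("pose",np.round(st["ee_pos"],1),np.round(st["ee_rot"],1),"j6",round(st["qpos"][5],1),"F",np.round(st["force"],1),"T",np.round(st["torque"],3),"w",round(st["gripper_width"],1),"t",round(st["time_s"],2))
    print("tool d",d.round(1), "turn z",None if yaw is None else round(st["ee_rot"][2]-yaw,1))
E
python3 - <<'E'
from h import *
from workcell import env
f=env.grab_frame("wrist"); cv2.imwrite("pics/c_wrist.png",f["pixels"][:,:,::-1])
C=Cam(f)
for p in [(506.5,12.2,134),(514.8,-97.4,134),(506.5,12.2,104)]: print(C.proj(p).round(1))
delta(env.state(),(506.5,12.2,107),54)
E
```

```text
[249.7 195.5]
[120.9 248.9]
[250.  186.9]
pose [517.    4.4 213.6] [179.4   0.   71. ] j6 -71.6 F [ 5.6 -5.1  0.8] T [-0.269 -0.193 -0.024] w 90.9 t 1.55
tool d [  4.  -13.6 106.5] turn z 17.0
```

View pics/c_wrist.png

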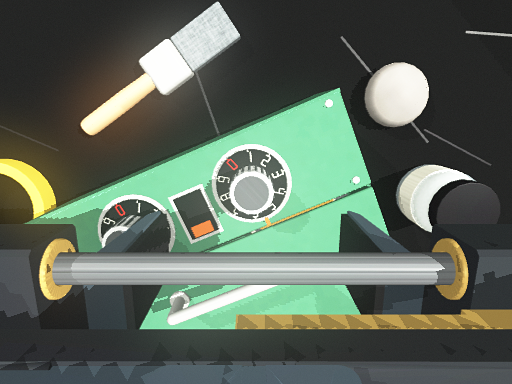

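The left knob is at (251,193), within 2–3 px of the prediction. The numbers rise clockwise from the red 0 at (232,163). Next I go above the left knob.

Request:
servo_tool([
  [[0,0,0],[2,-7,0],91],
  [[0,0,0],[2,-7,0],91],
  [[0,0,6],[0,0,10],91],
  [[0,0,6],[0,0,15],91],
  [[0,0,5],[0,0,15],91],
  [[0,0,0],[0,0,15],91],
  [[0,0,0],[0,0,8],91],
  [[0,0,0],[0,0,0],91],
  [[0,0,0],[0,0,0],91],
  [[0,0,0],[0,0,0],91],
])

```text
time_s: 2.8
ee_pos: [500.0, 20.6, 149.9]
ee_rot: [179.5, -0.3, 54.2]
force: [0.6, 0.6, -0.3]
gripper_width: 90.8
```

```bash
python3 - <<'E'
from h import *
from workcell import env
f=env.grab_frame("wrist"); cv2.imwrite("pics/d_wrist.png",f["pixels"][:,:,::-1])
C=Cam(f)
for p in [(506.5,12.2,134),(514.8,-97.4,134),(506.5,12.2,104)]: print(C.proj(p).round(1))
delta(env.state(),(506.5,12.2,107),54)
E
```

```text
[245.6 250.1]
[113.8 353.9]
[246.4 232.2]
pose [500.1  20.6 149.9] [179.5  -0.3  54.2] j6 -53.0 F [-1.2  0.2  0.1] T [-0.018  0.005  0.014] w 91.1 t 2.85
tool d [-3.3  9.8 43. ] turn z 0.2
```

View pics/d_wrist.png

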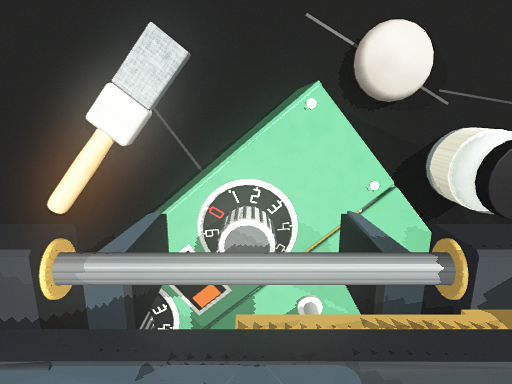

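```bash
python3 - <<'E'
from h import *
from workcell import env
C=Cam(env.grab_frame("wrist"))
h=cv2.cvtColor(C.px,cv2.COLOR_RGB2HSV); m=cv2.inRange(h,(0,120,120),(6,255,255))|cv2.inRange(h,(172,120,120),(180,255,255))
v,u=np.nonzero(m[180:250,190:300]); u=u.mean()+190;v=v.mean()+180
q=C.plane(u,v,104)[:2]-[506.5,12.2]; print(u,v,np.hypot(*q),(np.degrees(np.arctan2(q[1],q[0]))-4.28)%360)
print(C.plane(247,231,104))
E
```

```text
215.42666666666668 211.52 24.907023190545317 194.6075485528476
[506.14067709  13.00800181 104.        ]
```

Request:
servo_tool([
  [[0.5,0,0],[-3,5,0],91],
  [[0,0,0],[0,4,0],91],
  [[0,0,0],[0,0,12],91],
  [[0,0,0],[0,0,12],91],
  [[0,0,0],[0,0,12],91],
  [[0,0,0],[0,0,4],91],
  [[0,0,0],[0,0,0],91],
  [[0,0,0],[0,0,0],91],
  [[0,0,0],[0,0,0],91],
  [[0,0,0],[0,0,0],91],
])

```text
time_s: 4.15
ee_pos: [506.2, 12.3, 107.0]
ee_rot: [-180.0, -0.3, 54.1]
force: [-0.9, -0.5, -0.5]
gripper_width: 90.9
```

```bash
python3 - <<'E'
from h import *
from workcell import env
delta(env.state(),(506.5,12.2,107),54)
E
```

```text
pose [506.2  12.3 107. ] [-180.    -0.3   54.1] j6 -54.4 F [-0.9 -0.5 -0.5] T [-0.048 -0.024 -0.044] w 90.9 t 4.15
tool d [ 0.1  0.3 -0. ] turn z 0.1
```

Request:
servo_tool([
  [[0,0,0],[0,0,0],60],
  [[0,0,0],[0,0,0],45],
  [[0,0,0],[0,0,0],30],
  [[0,0,0],[0,0,0],30],
  [[0,0,0],[0,0,0],30],
  [[0,0,0],[0,0,0],30],
  [[0,0,0],[0,0,0],30],
  [[0,0,0],[0,0,0],30],
  [[0,0,0],[0,0,0],30],
  [[0,0,0],[0,0,0],30],
], squeeze=8)

```text
time_s: 5.4
ee_pos: [505.9, 11.6, 107.3]
ee_rot: [-180.0, -0.2, 54.2]
force: [-0.9, 0.1, 0.5]
gripper_width: 33.8
```

```bash
python3 - <<'E'
from h import *
from workcell import env
delta(env.state(),(506.5,12.2,107),54)
E
```

```text
pose [505.9  11.6 107.3] [-180.    -0.2   54.2] j6 -54.4 F [-0.9  0.1  0.5] T [-0.217  0.12   0.013] w 33.8 t 5.4
tool d [0.8 0.1 0.3] turn z 0.2
```

Request:
servo_tool([
  [[0,0,4],[0,0,0],30],
  [[0,0,4],[0,0,0],30],
  [[0,0,4],[0,0,0],30],
  [[0,0,4],[0,0,0],30],
  [[0,0,4],[0,0,0],30],
  [[0,0,4],[0,0,0],30],
  [[0,0,4],[0,0,0],30],
  [[0,0,4],[0,0,0],30],
  [[0,0,4],[0,0,0],30],
  [[0,0,4],[0,0,0],30],
])

```text
time_s: 6.65
ee_pos: [505.4, 11.2, 107.3]
ee_rot: [-179.9, -0.1, 13.0]
force: [-1.0, -1.1, 0.7]
gripper_width: 33.8
```

```bash
cat > look.py <<'E'
import sys
from h import *
from workcell import env
tag=sys.argv[1]; c=np.array(eval(sys.argv[2]))
f=env.grab_frame("side"); D=Cam(f)
cr=cv2.resize(f["pixels"][175:265,205:305,::-1],None,fx=4,fy=4,interpolation=cv2.INTER_CUBIC)
w=env.grab_frame("wrist")
sc=env.grab_frame("scene")["pixels"][135:200,215:305,::-1]
sc=cv2.resize(sc,None,fx=4,fy=4,interpolation=cv2.INTER_CUBIC)
o=np.zeros((600,800,3),np.uint8); o[:360,:400]=cr[:360,:400]; o[:260,400:760]=sc; o[360:,:320]=cv2.resize(w["pixels"][:,:,::-1],(320,240)); cv2.imwrite(f"pics/{tag}.png",o)
delta(env.state(),(*c,107),54)
for n,C in(("side",D),("wrist",Cam(w))):
    h=cv2.cvtColor(C.px,cv2.COLOR_RGB2HSV)
    m=cv2.inRange(h,(0,120,90),(6,255,255))|cv2.inRange(h,(172,120,90),(180,255,255))
    pts=[]
    for v,u in zip(*np.nonzero(m)):
        q=C.plane(u,v,104)[:2]-c
        if 19<np.hypot(*q)<30: pts.append(q)
    if len(pts)>3:
        q=np.mean(pts,0); print(n,"zero angle",len(pts),np.hypot(*q).round(1),((np.degrees(np.arctan2(q[1],q[0]))-4.28)%360).round(1))
E
python3 look.py e1 "(506.4,12.2)"
```

```text
pose [505.4  11.3 107.3] [-1.799e+02 -1.000e-01  1.320e+01] j6 -13.3 F [-1.  -0.9  0.8] T [-0.261  0.098 -0.001] w 33.8 t 6.8
tool d [ 1.2 -0.7  0.3] turn z -40.8
wrist zero angle 25 23.5 151.6
```

View pics/e1.png

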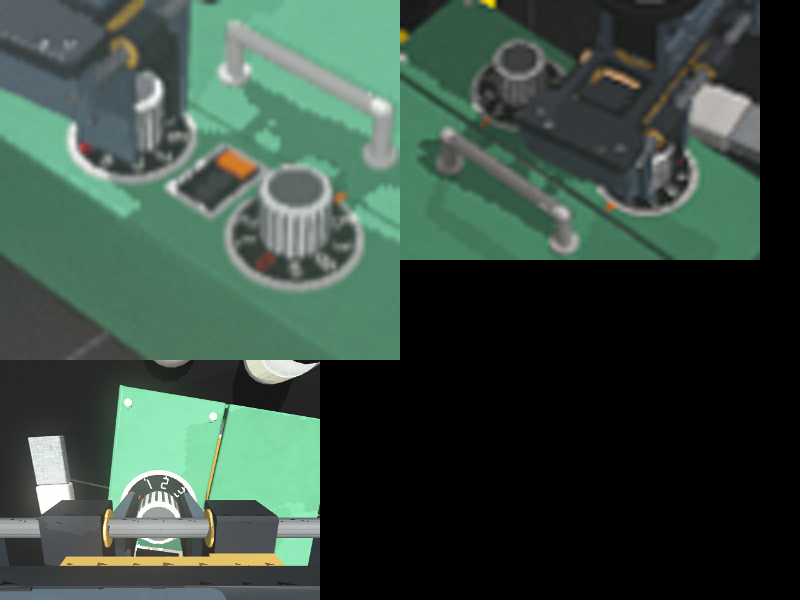

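The left dial turned with the grip, and its 0 is now about 153°. The flag is still at the upper end of its window, at (240,160) in the composite.

Request:
servo_tool([
  [[0,0,2.5],[0,0,0],30],
  [[0,0,2.5],[0,0,0],30],
  [[0,0,2.5],[0,0,0],30],
  [[0,0,2.5],[0,0,0],30],
  [[0,0,2.5],[0,0,0],30],
  [[0,0,2.5],[0,0,0],30],
  [[0,0,2.5],[0,0,0],30],
  [[0,0,2.5],[0,0,0],30],
  [[0,0,2],[0,0,0],30],
  [[0,0,1],[0,0,0],30],
])

```text
time_s: 8.05
ee_pos: [505.0, 11.2, 107.3]
ee_rot: [-179.9, -0.0, -9.8]
force: [-0.8, -0.6, 1.4]
gripper_width: 33.8
```

```bash
python3 look.py e2 "(506.4,12.2)"
```

```text
pose [505.   11.2 107.3] [-179.9    0.    -9.8] j6 9.7 F [-0.2 -1.   0.7] T [-0.328  0.101 -0.002] w 33.7 t 8.2
tool d [ 1.2 -1.2  0.3] turn z -63.8
wrist zero angle 18 24.0 130.2
```

View pics/e2.png

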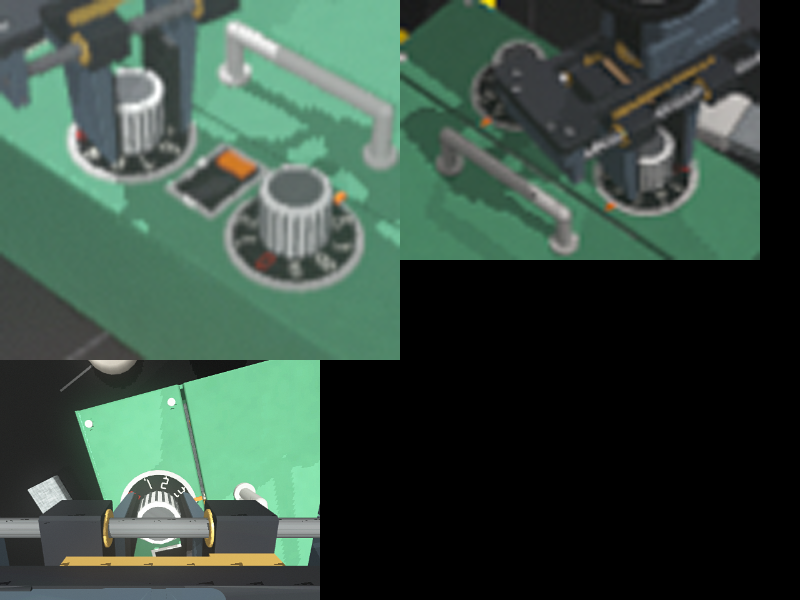

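Request:
servo_tool([
  [[0,0,1.2],[0,0,0],30],
  [[0,0,1.2],[0,0,0],30],
  [[0,0,1.2],[0,0,0],30],
  [[0,0,1.2],[0,0,0],30],
  [[0,0,1.2],[0,0,0],30],
  [[0,0,1],[0,0,0],30],
  [[0,0,1],[0,0,0],30],
  [[0,0,1],[0,0,0],30],
  [[0,0,1],[0,0,0],30],
  [[0,0,1],[0,0,0],30],
])

```text
time_s: 9.45
ee_pos: [504.9, 11.2, 107.3]
ee_rot: [-179.9, 0.0, -21.5]
force: [-0.6, -0.7, 0.4]
gripper_width: 33.6
```

```bash
python3 look.py e3 "(506.4,12.2)"; cat > flag.py <<'E'
from h import *
from workcell import env
f=env.grab_frame("side"); D=Cam(f)
h=cv2.cvtColor(D.px,cv2.COLOR_RGB2HSV); m=cv2.inRange(h,(5,180,180),(20,255,255))
n,l,s,c=cv2.connectedComponentsWithStats(m[175:265,205:305])
for i in range(1,n):
    if s[i][4]>3:
        p=D.plane(c[i][0]+205,c[i][1]+175,100)[:2]-[590.5,-36.6]; a=np.radians(4.28)
        print("orange area",s[i][4],"case xy",np.round([np.cos(a)*p[0]+np.sin(a)*p[1],-np.sin(a)*p[0]+np.cos(a)*p[1]],1))
delta(env.state(),(506.4,12.2,107),54)
E
python3 flag.py
```

```text
pose [504.9  11.3 107.3] [-179.9    0.   -21.5] j6 21.4 F [-0.7 -0.7  1.1] T [-0.245  0.121  0.006] w 33.7 t 9.6
tool d [ 1.1 -1.4  0.3] turn z -75.5
wrist zero angle 17 24.2 119.9
orange area 21 case xy [-61.9   0.8]
pose [504.9  11.3 107.3] [-179.9    0.   -21.5] j6 21.4 F [-1.6  0.2  0.4] T [-0.221  0.162  0.017] w 33.7 t 9.65
tool d [ 1.1 -1.4  0.3] turn z -75.5
```

Request:
servo_tool([
  [[0,0,1],[0,0,0],30],
  [[0,0,1],[0,0,0],30],
  [[0,0,1],[0,0,0],30],
  [[0,0,1],[0,0,0],30],
  [[0,0,1],[0,0,0],30],
  [[0,0,1],[0,0,0],30],
  [[0,0,1],[0,0,0],30],
  [[0,0,1],[0,0,0],30],
  [[0,0,1],[0,0,0],30],
  [[0,0,1],[0,0,0],30],
])

```text
time_s: 10.9
ee_pos: [504.7, 11.3, 107.3]
ee_rot: [-180.0, 0.1, -32.2]
force: [-0.6, -0.3, 0.1]
gripper_width: 33.9
```

```bash
python3 flag.py
```

```text
orange area 21 case xy [-61.9   0.8]
pose [504.7  11.3 107.3] [-1.80e+02  1.00e-01 -3.22e+01] j6 32.1 F [-0.3 -0.3  0.4] T [-0.222  0.186  0.026] w 33.6 t 10.95
tool d [ 1.  -1.6  0.3] turn z -86.2
```

Request:
servo_tool([
  [[0,0,1],[0,0,0],30],
  [[0,0,1],[0,0,0],30],
  [[0,0,1],[0,0,0],30],
  [[0,0,1],[0,0,0],30],
  [[0,0,1],[0,0,0],30],
  [[0,0,1],[0,0,0],30],
  [[0,0,1],[0,0,0],30],
  [[0,0,1],[0,0,0],30],
  [[0,0,0],[0,0,0],30],
  [[0,0,0],[0,0,0],30],
])

```text
time_s: 12.2
ee_pos: [504.6, 11.4, 107.3]
ee_rot: [-180.0, 0.1, -40.8]
force: [-1.0, -0.6, 1.7]
gripper_width: 33.6
```

```bash
python3 flag.py
```

```text
orange area 28 case xy [-64.5   1. ]
pose [504.6  11.4 107.3] [-1.80e+02  1.00e-01 -4.08e+01] j6 40.7 F [-1.6 -0.6  1.2] T [-0.223  0.222 -0.012] w 33.7 t 12.25
tool d [ 0.8 -1.8  0.3] turn z -94.8
```

```bash
python3 look.py e4 "(506.4,12.2)"
```

```text
pose [504.6  11.4 107.4] [-1.80e+02  1.00e-01 -4.08e+01] j6 40.7 F [-1.5 -0.6  1.1] T [-0.292  0.167 -0.033] w 34.0 t 12.4
tool d [ 0.8 -1.8  0.4] turn z -94.8
wrist zero angle 21 24.0 101.9
```

View pics/e4.png

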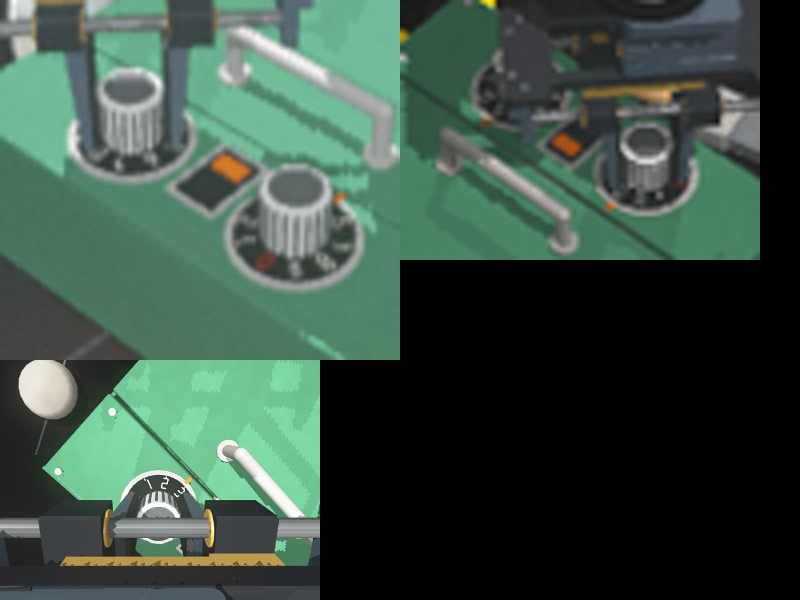

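The flag has pulled clear of the window's upper edge, at (232,165) in the composite, and the torque is about 0, so the left wheel is caught. I'll release it and go to the right dial.

Request:
servo_tool([
  [[0,0,0],[0,0,0],80],
  [[0,0,0],[0,0,0],80],
  [[0,0,0],[0,0,0],80],
  [[0,0,0],[0,0,-15],80],
  [[0,0,0],[0,0,-20],80],
  [[0,0,0],[0,0,-15],80],
  [[0,0,0],[20,19,0],80],
  [[0,0,0],[20,19,0],80],
  [[0,0,0],[20,19,0],80],
  [[0,0,0],[15,15,0],80],
])

```text
time_s: 13.65
ee_pos: [518.2, -93.5, 166.3]
ee_rot: [-179.5, -0.4, -40.6]
force: [0.1, -0.7, -0.7]
gripper_width: 80.1
```

```bash
sed -i 's/(506.4,12.2,107),54/(514.2,-97.8,107),-40/' flag.py; python3 flag.py; python3 look.py g1 "(514.4,-97.6)"
```

```text
orange area 31 case xy [-64.8   0.9]
pose [518.6 -95.7 166.4] [-179.6   -0.5  -40.7] j6 28.8 F [-0.1 -2.5  0.8] T [-0.185  0.062 -0.021] w 80.0 t 13.7
tool d [-2.6  4.9 59.3] turn z -0.7
pose [517.8 -92.3 165.6] [-179.6   -0.3  -40.6] j6 29.0 F [ 0.5  0.1 -0. ] T [-0.095  0.154 -0.028] w 79.9 t 13.85
tool d [ 0.6  6.7 58.5] turn z -94.6
side zero angle 6 23.2 184.6
wrist zero angle 22 28.5 181.2
```

View pics/g1.png

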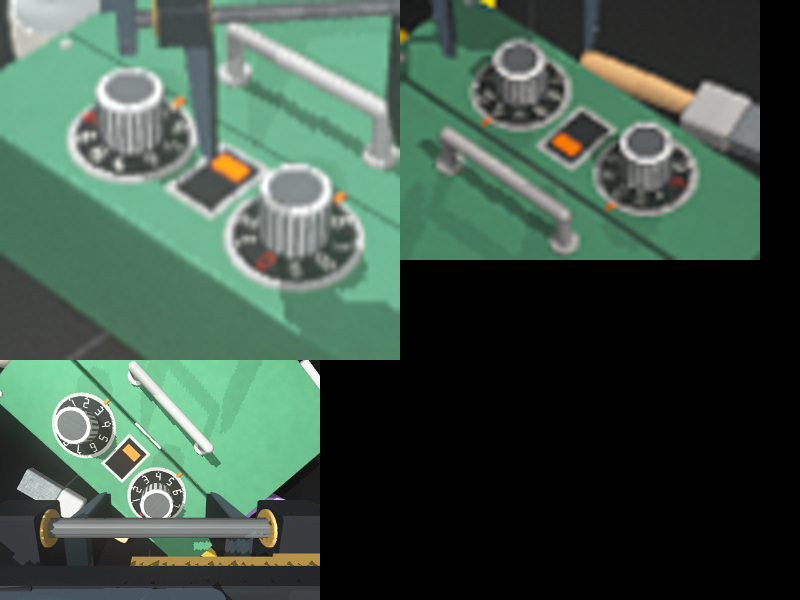

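The wrist view shows the left 3 at its mark, the flag moved, and the right dial just past 5.

Request:
servo_tool([
  [[0,0,0],[1,6.5,0],80],
  [[0,0,0],[0,0,10],80],
  [[0,0,0],[0,0,12],80],
  [[0,0,0],[0,0,0],80],
  [[0,0,0],[0,0,0],80],
  [[0,0,0],[0,0,0],80],
  [[0,0,0],[0,0,0],80],
  [[0,0,0],[0,0,0],80],
  [[0,0,0],[0,0,0],80],
  [[0,0,0],[0,0,0],80],
])

```text
time_s: 15.1
ee_pos: [514.1, -95.7, 142.4]
ee_rot: [-179.5, -0.3, -40.5]
force: [-0.2, -0.1, 0.6]
gripper_width: 80.2
```

```bash
python3 flag.py
```

```text
orange area 31 case xy [-64.8   1. ]
pose [514.1 -95.7 142.4] [-179.5   -0.3  -40.5] j6 28.3 F [ 0.5 -0.7 -0.2] T [-0.116  0.031 -0.025] w 79.6 t 15.15
tool d [ 1.2  1.8 35.4] turn z -0.5
```

Request:
servo_tool([
  [[-0.4,0,0],[1,1.5,0],80],
  [[0,0,0],[0,0,10],80],
  [[0,0,0],[0,0,10],80],
  [[0,0,0],[0,0,8],70],
  [[0,0,0],[0,0,3],60],
  [[0,0,0],[0,0,0],45],
  [[0,0,0],[0,0,0],30],
  [[0,0,0],[0,0,0],30],
  [[0,0,0],[0,0,0],30],
  [[0,0,0],[0,0,0],30],
])

```text
time_s: 16.4
ee_pos: [513.4, -97.4, 108.6]
ee_rot: [-180.0, -0.2, -40.5]
force: [-0.4, 0.6, -1.2]
gripper_width: 33.5
```

```bash
python3 flag.py
```

```text
orange area 24 case xy [-66.2   3.7]
pose [513.4 -97.4 108.6] [-180.    -0.2  -40.5] j6 28.6 F [-0.9  0.5 -1.3] T [-0.07   0.096 -0.012] w 33.7 t 16.45
tool d [ 0.9 -0.2  1.6] turn z -0.5
```

Request:
servo_tool([
  [[0,0,-4.5],[0,0,0],30],
  [[0,0,-4.5],[0,0,0],30],
  [[0,0,-4.5],[0,0,0],30],
  [[0,0,-4.5],[0,0,0],30],
  [[0,0,-4.5],[0,0,0],30],
  [[0,0,-4.5],[0,0,0],30],
  [[0,0,-4.5],[0,0,0],30],
  [[0,0,-4.5],[0,0,0],30],
  [[0,0,-4.5],[0,0,0],30],
  [[0,0,-2],[0,0,0],30],
])

```text
time_s: 17.7
ee_pos: [513.1, -97.2, 108.6]
ee_rot: [179.9, -0.1, 3.3]
force: [0.3, 0.0, -1.5]
gripper_width: 33.6
```

```bash
python3 flag.py; python3 look.py g2 "(513.8,-97.6)"
```

```text
pose [513.  -97.2 108.6] [ 1.799e+02 -1.000e-01  3.400e+00] j6 -15.3 F [-0.2 -0.2 -0.3] T [-0.031  0.057 -0.032] w 33.8 t 17.75
tool d [1.1 0.6 1.6] turn z 43.4
pose [513.  -97.2 108.6] [ 1.799e+02 -1.000e-01  3.200e+00] j6 -15.2 F [-0.4 -0.2 -0.5] T [-0.038  0.088 -0.041] w 33.5 t 17.9
tool d [0.7 0.4 1.6] turn z -50.8
side zero angle 6 24.2 226.5
```

View pics/g2.png

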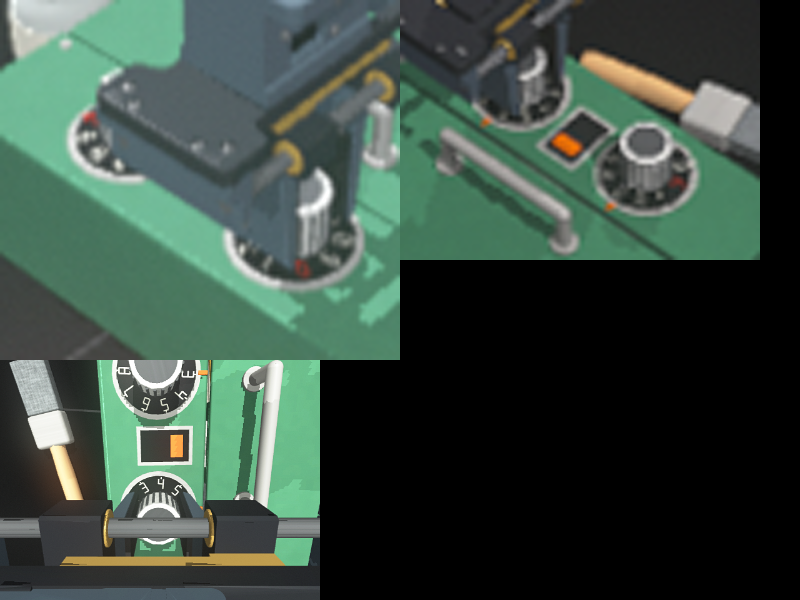

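The right dial is now about 228°. The flag is visible in the wrist view at (177,445) and in the scene view at (567,145). I'll scan slowly from here.

```bash
cat > flag2.py <<'E'
from h import *
from workcell import env
a=np.radians(4.28)
for n in("scene","wrist","side"):
    D=Cam(env.grab_frame(n))
    h=cv2.cvtColor(D.px,cv2.COLOR_RGB2HSV); m=cv2.inRange(h,(5,170,150),(20,255,255))
    k,l,s,c=cv2.connectedComponentsWithStats(m)
    for i in range(1,k):
        if s[i][4]>5:
            p=D.plane(*c[i],100)[:2]-[590.5,-36.6]; q=np.array([np.cos(a)*p[0]+np.sin(a)*p[1],-np.sin(a)*p[0]+np.cos(a)*p[1]])
            if abs(q[1])<12 and -95<q[0]<-45: print(n,"area",s[i][4],"case xy",q.round(1))
delta(env.state(),(514.2,-97.8,107),-40)
E
python3 flag2.py
```

```text
scene area 23 case xy [-65.4  -2.2]
wrist area 653 case xy [-65.2   1.3]
pose [513.1 -97.3 108.6] [ 1.799e+02 -1.000e-01  3.200e+00] j6 -15.2 F [ 0.6 -0.1 -0.6] T [-0.043  0.046 -0.011] w 33.6 t 18.05
tool d [1.1 0.6 1.6] turn z 43.2
```

Request:
servo_tool([
  [[0,0,-1.2],[0,0,0],30],
  [[0,0,-1.2],[0,0,0],30],
  [[0,0,-1.2],[0,0,0],30],
  [[0,0,-1.2],[0,0,0],30],
  [[0,0,-1.2],[0,0,0],30],
  [[0,0,-1.2],[0,0,0],30],
  [[0,0,-1],[0,0,0],30],
  [[0,0,-1],[0,0,0],30],
  [[0,0,-1],[0,0,0],30],
  [[0,0,-1],[0,0,0],30],
])

```text
time_s: 19.3
ee_pos: [513.0, -97.3, 108.6]
ee_rot: [179.9, -0.1, 15.2]
force: [0.1, -0.4, -2.2]
gripper_width: 33.9
```

```bash
python3 flag2.py
```

```text
scene area 22 case xy [-65.1  -2.1]
wrist area 699 case xy [-65.5   1.6]
pose [513.  -97.3 108.6] [ 1.799e+02 -1.000e-01  1.510e+01] j6 -27.1 F [-0.4 -0.3 -0.6] T [-0.013  0.057  0.006] w 33.7 t 19.45
tool d [1.  0.8 1.6] turn z 55.1
```

Request:
servo_tool([
  [[0,0,-1],[0,0,0],30],
  [[0,0,-1],[0,0,0],30],
  [[0,0,-1],[0,0,0],30],
  [[0,0,-1],[0,0,0],30],
  [[0,0,-1],[0,0,0],30],
  [[0,0,-1],[0,0,0],30],
  [[0,0,-1],[0,0,0],30],
  [[0,0,-1],[0,0,0],30],
  [[0,0,-1],[0,0,0],30],
  [[0,0,-1],[0,0,0],30],
])

```text
time_s: 20.7
ee_pos: [512.9, -97.3, 108.6]
ee_rot: [179.9, -0.1, 25.8]
force: [-0.7, -0.9, 0.1]
gripper_width: 33.6
```

```bash
python3 flag2.py
```

```text
scene area 21 case xy [-64.9  -1.7]
wrist area 692 case xy [-65.5   1.5]
pose [512.9 -97.3 108.6] [ 1.799e+02 -1.000e-01  2.580e+01] j6 -37.7 F [-0.7 -0.   0.2] T [-0.04   0.065  0.054] w 33.9 t 20.85
tool d [0.9 1.  1.6] turn z 65.8
```

Request:
servo_tool([
  [[0,0,-1],[0,0,0],30],
  [[0,0,-1],[0,0,0],30],
  [[0,0,-1],[0,0,0],30],
  [[0,0,-1],[0,0,0],30],
  [[0,0,-1],[0,0,0],30],
  [[0,0,-1],[0,0,0],30],
  [[0,0,-1],[0,0,0],30],
  [[0,0,-1],[0,0,0],30],
  [[0,0,0],[0,0,0],30],
  [[0,0,0],[0,0,0],30],
])

```text
time_s: 22.1
ee_pos: [512.8, -97.3, 108.6]
ee_rot: [179.9, -0.1, 34.3]
force: [-0.8, -0.2, -0.3]
gripper_width: 33.6
```

```bash
python3 flag2.py;python3 look.py g3 "(513.8,-97.6)"
```

```text
scene area 23 case xy [-72.   -2.6]
wrist area 696 case xy [-72.2   1.6]
pose [512.9 -97.3 108.6] [ 1.799e+02 -1.000e-01  3.430e+01] j6 -46.3 F [-0.7  0.  -0.2] T [-0.027  0.041  0.055] w 33.6 t 22.25
tool d [0.8 1.2 1.6] turn z 74.3
pose [512.9 -97.3 108.6] [ 1.799e+02 -1.000e-01  3.430e+01] j6 -46.3 F [-0.3  0.3 -0.2] T [0.019 0.049 0.044] w 33.9 t 22.4
tool d [0.6 0.8 1.6] turn z -19.7
```

View pics/g3.png

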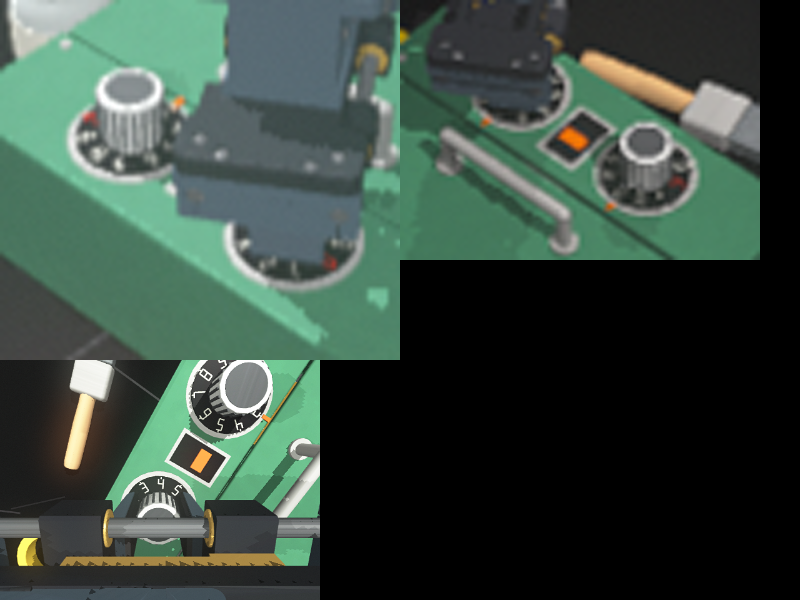

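The flag moved 7 mm more, from −65 to −72 in case x, which both the scene and wrist views show. The bolt is in both wheels with no torque spike. I'll release the dial and go to the handle.

Request:
servo_tool([
  [[0,0,0],[0,0,0],70],
  [[0,0,0],[0,0,0],70],
  [[0,0,0],[0,0,0],70],
  [[0,0,0],[0,0,-20],70],
  [[0,0,0],[0,0,-22],70],
  [[0,0,0],[0,0,-15],70],
  [[0,0,6],[20,-2,0],70],
  [[0,0,8],[24,0,0],70],
  [[0,0,8],[24,4,0],70],
  [[0,0,6],[22,8,0],70],
])

```text
time_s: 23.65
ee_pos: [597.8, -71.3, 168.9]
ee_rot: [179.9, -0.2, 5.4]
force: [0.6, -0.7, 0.3]
gripper_width: 69.8
```

```bash
sed -i 's/(514.2,-97.8,107),-40/(586.4,-36.8,110),4.3/' flag2.py;sed -i 's/(\*c,107),54/(*c,110),4.3/' look.py; python3 flag2.py; python3 look.py h1 "(586.4,-36.8)"
```

```text
scene area 23 case xy [-72.   -2.6]
wrist area 7 case xy [-77.9   7.7]
wrist area 7 case xy [-68.2   7.9]
wrist area 22 case xy [-68.1  -0.9]
wrist area 8 case xy [-77.9  -2.4]
wrist area 12 case xy [-73.7  -7.7]
side area 36 case xy [-71.7   1. ]
pose [597.5 -71.8 168.4] [ 1.799e+02 -1.000e-01  5.600e+00] j6 -13.5 F [-0.4  0.6 -0.6] T [-0.015  0.086 -0.018] w 70.0 t 23.8
tool d [ -7.7 -36.   58.3] turn z 1.3
pose [596.1 -71.8 168.7] [ 1.799e+02 -1.000e-01  5.600e+00] j6 -13.5 F [-0.5  0.1  0.3] T [-0.12   0.064  0.014] w 70.2 t 23.95
tool d [ -6.3 -35.8  58.6] turn z 1.3
```

View pics/h1.png

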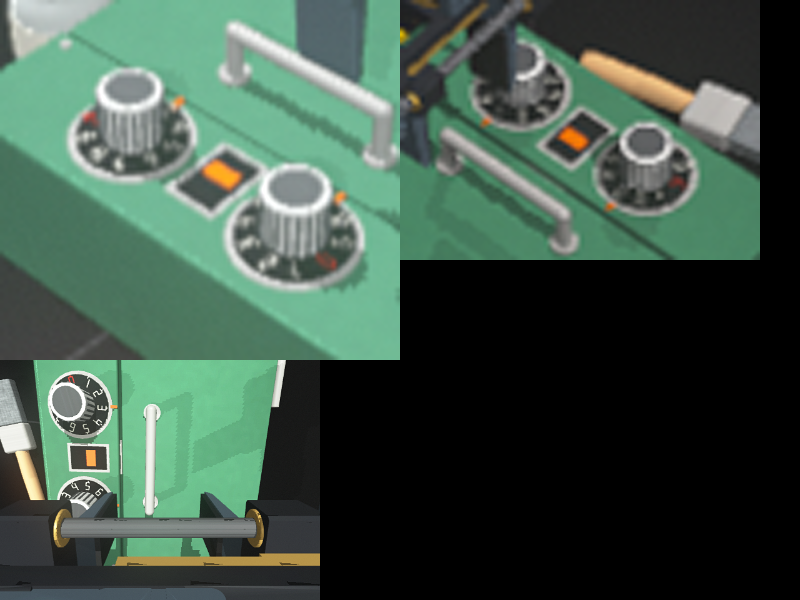

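The flag sits mid-window in all views, and the handle is between the jaws' lines. I move over the bar's middle and go down.

Request:
servo_tool([
  [[0,0,1.3],[-3,-18,0],60],
  [[0,0,0],[-3,-16,0],60],
  [[0,0,0],[0,0,0],60],
  [[0,0,0],[0,0,0],60],
  [[0,0,0],[0,0,14],60],
  [[0,0,0],[0,0,14],60],
  [[0,0,0],[0,0,14],60],
  [[0,0,0],[0,0,8],60],
  [[0,0,0],[0,0,0],60],
  [[0,0,0],[0,0,0],60],
])

```text
time_s: 25.2
ee_pos: [584.2, -39.1, 114.2]
ee_rot: [179.9, 0.1, 4.3]
force: [0.2, -1.0, 0.5]
gripper_width: 60.2
```

```bash
python3 flag2.py
```

```text
scene area 21 case xy [-72.4  -1.9]
wrist area 469 case xy [-72.2   1.7]
side area 37 case xy [-71.7   0.7]
pose [584.3 -39.1 114.5] [179.9   0.    4.4] j6 -9.1 F [-0.5  0.3  0.5] T [-0.126  0.061 -0.053] w 60.2 t 25.35
tool d [ 2.3 -2.2  4.5] turn z 0.1
```

Request:
servo_tool([
  [[0,0,0],[2,0,3],60],
  [[0,0,0],[0,0,0],40],
  [[0,0,0],[0,0,0],20],
  [[0,0,0],[0,0,0],5],
  [[0,0,0],[0,0,0],5],
  [[0,0,0],[0,0,0],5],
  [[0,0,0],[0,0,0],5],
  [[0,0,0],[0,0,0],5],
  [[0,0,0],[0,0,0],5],
  [[0,0,0],[0,0,0],5],
], squeeze=30)

```text
time_s: 26.6
ee_pos: [585.0, -39.0, 112.1]
ee_rot: [179.9, 0.2, 4.3]
force: [-2.8, 0.0, 1.3]
gripper_width: 9.0
```

Request:
servo_tool([
  [[0,-2,0],[0.7,0,-4.5],5],
  [[0,-2,0],[0.7,0,-4.5],5],
  [[0,-2,0],[0.7,0,-4.5],5],
  [[0,-2,0],[0.7,0,-4.5],5],
  [[0,-2,0],[0.7,0,-4.5],5],
  [[0,-2,0],[0.7,0,-4.5],5],
  [[0,-2,0],[0.7,0,-4.5],5],
  [[0,-2,0],[0.7,0,-4.5],5],
  [[0,-2,0],[0.7,0,-4.5],5],
  [[0,-2,0],[0.7,0,-4.5],5],
])

```text
time_s: 27.85
ee_pos: [591.0, -38.6, 143.2]
ee_rot: [180.0, 22.4, 4.3]
force: [-5.9, -0.2, -1.9]
gripper_width: 8.6
```

```bash
python3 flag2.py; python3 - <<'E'
import cv2
from workcell import env
a=env.grab_frame("side")["pixels"][100:340,150:420,::-1]
b=env.grab_frame("scene")["pixels"][80:320,110:380,::-1]
import numpy as np
cv2.imwrite("pics/i1.png",cv2.resize(np.hstack([a,b]),(800,356)))
E
```

```text
scene area 23 case xy [-72.   -2.6]
wrist area 34 case xy [-68.4   2.5]
wrist area 6 case xy [-78.5  -3.4]
side area 36 case xy [-71.5   0.6]
pose [591.  -38.6 143.2] [180.   22.4   4.3] j6 -7.0 F [-4.9 -0.4 -1.4] T [-0.122  0.439 -0.072] w 9.5 t 28.0
tool d [ 8.5 -2.1 32.5] turn z -0.0
```

View pics/i1.png

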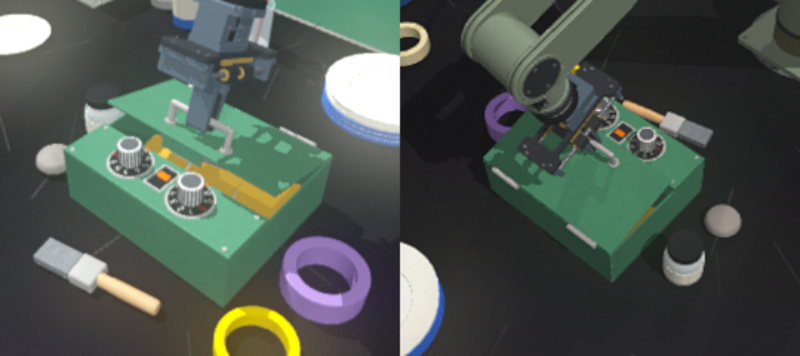

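The lid has lifted to about 15°, with the bar slipping slightly in the pads, and the flag is unchanged. I'll work out the next arc steps.

```bash
cat > arc.py <<'E'
import sys
from h import *
from workcell import env
st=env.state(); a=np.radians(4.28); c,s=np.cos(a),np.sin(a)
cx=np.array([c,s,0]); hinge=np.array([590.5,-36.6,0])+cx*124+[0,0,93]
Rt=rot(st["ee_rot"]); g=st["ee_pos"]-19*Rt[:,2]; r=g-hinge; hx=-(r@cx);hz=r[2]
th=np.degrees(np.arctan2(hz,hx))-15.7; tilt=np.degrees(np.arcsin(-(Rt[:,2]@cx)))
print("lid",th.round(1),"rad",np.hypot(hx,hz).round(1),"tilt",tilt.round(1)); delta(st,st["ee_pos"])
print("q",st["qpos"].round(1))
if len(sys.argv)>1:
    t1,tl1=map(float,sys.argv[1:3]); N=10
    def tcp(t,tl):
        p=np.radians(t+15.7); tl=np.radians(tl); R_=133
        return np.array([-R_*np.cos(p)-19*np.sin(tl), R_*np.sin(p)-19*np.cos(tl)])
    for i in range(N):
        f=lambda k:(th+(t1-th)*k/N, tilt+(tl1-tilt)*k/N)
        d=tcp(*f(i+1))-tcp(*f(i)); tl=np.radians(f(i)[1])
        # tool x axis in case: (cos tl,-sin tl) ; tool z: (-sin tl,-cos tl)
        print("ry",round(-(tl1-tilt)/N,2),"dx",round(d@[np.cos(tl),-np.sin(tl)],1),"dz",round(d@[-np.sin(tl),-np.cos(tl)],1))
E
python3 arc.py 42 32
```

```text
lid 14.5 rad 134.7 tilt 22.3
pose [591.1 -38.6 143.3] [180.   22.3   4.3] j6 -7.0 F [-4.1 -0.5 -1.4] T [-0.19   0.317 -0.036] w 9.3 t 28.1
tool d [0. 0. 0.] turn z None
q [-3.2 34.8 76.1 -2.9 91.2 -7. ]
ry -0.97 dx 0.7 dz -6.3
ry -0.97 dx 0.9 dz -6.3
ry -0.97 dx 1.1 dz -6.2
ry -0.97 dx 1.3 dz -6.2
ry -0.97 dx 1.5 dz -6.1
ry -0.97 dx 1.7 dz -6.1
ry -0.97 dx 1.9 dz -6.0
ry -0.97 dx 2.0 dz -5.9
ry -0.97 dx 2.2 dz -5.8
ry -0.97 dx 2.4 dz -5.8
```

Request:
servo_tool([
  [[0,-1,0],[0.7,0,-7],5],
  [[0,-1,0],[1,0,-7],5],
  [[0,-1,0],[1.2,0,-7],5],
  [[0,-1,0],[1.5,0,-7],5],
  [[0,-1,0],[1.7,0,-7],5],
  [[0,-1,0],[1.9,0,-7],5],
  [[0,-1,0],[2.1,0,-7],5],
  [[0,-1,0],[2.3,0,-7],5],
  [[0,-1,0],[2.5,0,-7],5],
  [[0,-1,0],[2.5,0,-7],5],
])

```text
time_s: 29.35
ee_pos: [628.2, -35.9, 189.6]
ee_rot: [-179.9, 35.4, 4.3]
force: [-6.7, -0.1, -3.6]
gripper_width: 9.2
```

```bash
python3 arc.py 63 42
```

```text
lid 40.4 rad 135.1 tilt 35.4
pose [628.2 -35.9 189.6] [-179.9   35.4    4.3] j6 -7.1 F [-6.7 -0.1 -3.6] T [-0.183  0.44  -0.029] w 9.2 t 29.35
tool d [0. 0. 0.] turn z None
q [ -2.3  44.7  55.4  -4.1 115.   -7.1]
ry -0.66 dx 1.7 dz -4.9
ry -0.66 dx 1.9 dz -4.8
ry -0.66 dx 2.0 dz -4.8
ry -0.66 dx 2.1 dz -4.7
ry -0.66 dx 2.3 dz -4.6
ry -0.66 dx 2.4 dz -4.6
ry -0.66 dx 2.5 dz -4.5
ry -0.66 dx 2.6 dz -4.4
ry -0.66 dx 2.8 dz -4.3
ry -0.66 dx 2.9 dz -4.2
```

Request:
servo_tool([
  [[0,-0.6,0],[1.8,0,-5.2],5],
  [[0,-0.6,0],[2,0,-5.2],5],
  [[0,-0.6,0],[2.1,0,-5.2],5],
  [[0,-0.6,0],[2.2,0,-5],5],
  [[0,-0.6,0],[2.4,0,-5],5],
  [[0,-0.6,0],[2.5,0,-5],5],
  [[0,-0.6,0],[2.6,0,-4.8],5],
  [[0,-0.6,0],[2.7,0,-4.7],5],
  [[0,-0.6,0],[2.8,0,-4.5],5],
  [[0,0,0],[0,0,0],5],
])

```text
time_s: 30.6
ee_pos: [667.1, -33.1, 210.4]
ee_rot: [-179.8, 43.0, 4.2]
force: [-1.8, 0.3, 0.7]
gripper_width: 9.1
```

```bash
python3 arc.py; python3 - <<'E'
import cv2
from workcell import env
a=env.grab_frame("side")["pixels"][60:340,130:445,::-1]
b=env.grab_frame("scene")["pixels"][40:320,90:405,::-1]
import numpy as np
cv2.imwrite("pics/i2.png",cv2.resize(np.hstack([a,b]),(800,356)))
E
```

```text
lid 59.6 rad 135.7 tilt 43.0
pose [667.1 -33.1 210.4] [-179.8   43.     4.2] j6 -8.0 F [-1.8  0.3  0.7] T [-0.226  0.262  0.038] w 9.1 t 30.6
tool d [0. 0. 0.] turn z None
q [ -1.8  54.1  36.8  -5.3 131.9  -8. ]
```

View pics/i2.png

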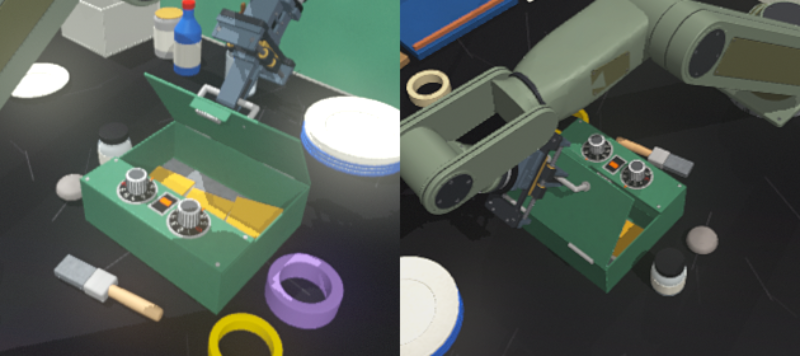

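The lid stands at about 60°, and the deck, dials and loose things look unchanged. I open the jaws a little and back off along the tool axis.

Request:
servo_tool([
  [[0,0,0],[0,0,0],24],
  [[0,0,0],[0,0,0],24],
  [[0,0,0],[0,0,0],24],
  [[0,0,0],[0,0,-4],24],
  [[0,0,0],[0,0,-8],26],
  [[0,0,0],[0,0,-12],30],
  [[0,0,0],[0,0,-15],30],
  [[0,0,0],[0,0,-15],30],
  [[0,0,0],[0,0,0],30],
  [[0,0,0],[0,0,0],30],
])

```text
time_s: 31.95
ee_pos: [706.8, -30.0, 251.0]
ee_rot: [-179.8, 42.3, 4.3]
force: [-0.1, -0.6, 0.4]
gripper_width: 29.8
```

```bash
cat > end.py <<'E'
import cv2,sys
from h import *
from workcell import env
A=env.grab_frame("side");B=env.grab_frame("scene")
a=A["pixels"][60:340,130:445,::-1]
b=B["pixels"][40:320,90:405,::-1]
cv2.imwrite(f"pics/{sys.argv[1]}.png",cv2.resize(np.hstack([a,b]),(800,356)))
import pickle; pickle.dump({"side":A,"scene":B},open(sys.argv[1]+".pkl","wb"))
E
python3 arc.py; python3 end.py j1; python3 flag2.py
```

```text
lid 76.0 rad 172.1 tilt 42.3
pose [706.8 -30.  251. ] [-179.8   42.3    4.3] j6 -10.1 F [-0.1 -0.6  0.4] T [-0.066 -0.356 -0.011] w 29.8 t 31.95
tool d [0. 0. 0.] turn z None
q [ -1.6  62.   13.4  -6.8 146.6 -10.1]
scene area 23 case xy [-72.   -2.6]
side area 34 case xy [-71.7   0.8]
pose [706.5 -29.9 251.7] [-179.8   42.3    4.3] j6 -10.1 F [ 0.2  0.5 -0.3] T [-0.027 -0.306  0.026] w 29.7 t 32.2
tool d [  6.5  -1.5 185.8] turn z 0.0
```

View pics/j1.png

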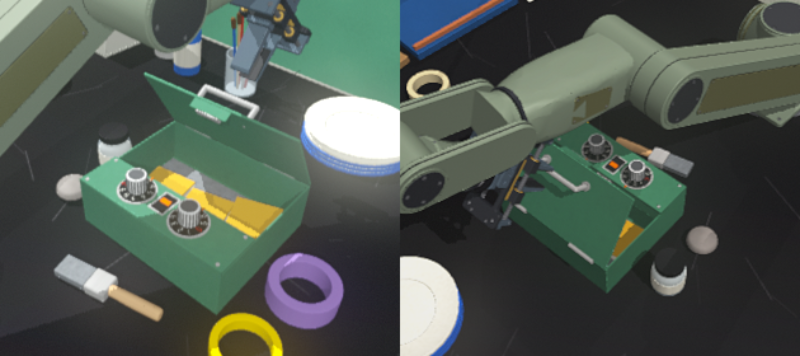

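The lid stands open by itself. The wrist joint is near its limit, so I'll rise and untilt for clear space.

Request:
servo_tool([
  [[0,1.5,0],[-4,0,-4],30],
  [[0,1.5,0],[-4,0,-4],30],
  [[0,1.5,0],[-4,0,-4],30],
  [[0,1.5,0],[-4,0,-5],30],
  [[0,1.5,0],[-4,0,-5],30],
  [[0,1.5,0],[-4,0,-5],30],
  [[0,1.5,0],[-4,0,-5],30],
  [[0,1.5,0],[-4,0,-5],30],
  [[0,0,0],[0,0,0],30],
  [[0,0,0],[0,0,0],30],
])

```text
time_s: 33.45
ee_pos: [701.7, -30.4, 306.6]
ee_rot: [-179.8, 29.3, 4.2]
force: [-0.2, -0.2, 0.0]
gripper_width: 30.3
```

```bash
python3 arc.py; python3 end.py j2; python3 flag2.py
```

```text
lid 73.5 rad 230.2 tilt 29.3
pose [701.7 -30.4 306.6] [-179.8   29.3    4.2] j6 -8.3 F [-0.2 -0.2  0. ] T [-0.049 -0.2   -0.018] w 30.3 t 33.45
tool d [0. 0. 0.] turn z None
q [ -2.   50.4  24.8  -4.  133.9  -8.3]
scene area 23 case xy [-72.   -2.6]
side area 38 case xy [-71.6   1. ]
pose [701.8 -30.4 306.3] [-179.8   29.3    4.2] j6 -8.3 F [-0.6 -0.3  0.4] T [-0.041 -0.242 -0.004] w 30.0 t 33.7
tool d [ -4.6  -1.5 227.8] turn z -0.1
```

View pics/j2.png

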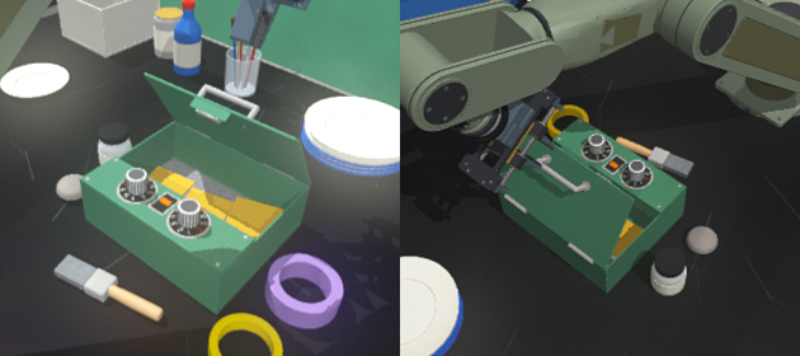

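```bash
python3 - <<'E'
from h import *
import pickle
f=pickle.load(open("j2.pkl","rb")); D=Cam(f["side"]);k=630/800
a=np.radians(4.28); cx=np.array([np.cos(a),np.sin(a),0]);cy=np.array([-np.sin(a),np.cos(a),0]);o=np.array([590.5,-36.6,0])
def onY(u,v,y):
    d=D.ray(u*k+130,v*280/356+60); t=(y-(D.o-o)@cy)/(d@cy); p=D.o+t*d-o; return p@cx,p[2]
for w,y in [((146,73),150),((306,135),-150)]:
    x,z=onY(*w,y); print(x,z,np.hypot(124-x,z-93),np.degrees(np.arctan2(z-93,124-x)))
g=pickle.load(open("f0.pkl","rb"))
for n in("scene","side"):
    A=g[n]["pixels"].astype(int);B=f[n]["pixels"].astype(int)
    for nm,lo,hi in [("yellow",(24,180,120),(32,255,255)),("purple",(125,60,80),(145,255,255))]:
        c=[]
        for I in(A,B):
            m=cv2.inRange(cv2.cvtColor(I.astype(np.uint8),cv2.COLOR_RGB2HSV),lo,hi); 
            N,l,s,ce=cv2.connectedComponentsWithStats(m[:,120:410]); i=1+np.argmax(s[1:,4]); c.append((s[i][4],ce[i].round(1)))
        print(n,nm,c)
E
```

```text
47.590447546975184 228.21249911951492 155.3088523691305 60.5288974838165
60.840497372748885 229.51123135571265 150.41422492030017 65.17148670391211
scene yellow [(np.int32(349), array([ 99. , 130.9])), (np.int32(128), array([108.4, 127.8]))]
scene purple [(np.int32(690), array([ 62.7, 154.8])), (np.int32(1), array([49., 35.]))]
side yellow [(np.int32(1801), array([202.5, 335.8])), (np.int32(1730), array([202.2, 335.9]))]
side purple [(np.int32(2655), array([249.6, 288.4])), (np.int32(2760), array([249.1, 288.6]))]
```

The lid measures about 60°, and the tapes have not moved in the side view (the scene view of them is hidden by the arm). I'm handing in.

```bash
python3 -c "
from workcell import env
print(env.job_done())"
```

```text
the job is handed in; nothing more can be done
None
```

The case is unlocked and its lid stands open by itself at about 60°. I handed the job in after about 34 s of the 72 s allowed; it reports no verdict.

- **Dials:** I scanned each dial at about 8°/s with a light 8 N grip. The bolt dropped into the left wheel near 102°, just short of the 3. It dropped into the right wheel somewhere between about 251° and 260°, near the 7.
- **Bolt:** The flag's second step was 7 mm, as it should be. Its first step measured only about 3 mm instead of 4, I think because the window frame hid part of it. The wrist force and torque showed no spike on either dial.
- **Lid:** I lifted it by the handle, then let go and backed off. The left edge measures 60.5° in the side picture and the right edge 65°. The right corner was read less cleanly, and both readings are well above the 49° required.
- **Clearance:** The last wrist force was about zero, and the pictures show the gripper clear of the handle and lid.
- **Other things:** The two tape rolls measure within a pixel of their start in the side view; the arm hid them in the scene view. The pebble, brush and jar I checked only by eye, and they look unmoved.

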